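# Uncover the hot annealing pot with the lid lifter

## Robot

A 6-joint arm with a two-finger parallel gripper is mounted at the origin on the work surface. World frame = base frame: x ahead of the robot, y to its left, z up, the work surface at z = 0. Lengths are in mm, angles in rad, forces in N, time in s.
With the tool pointing down it reaches from about 400 to 825 mm from the base axis. Payload 7 kg.
Tool frame: the origin (TCP) lies midway between the tips of the shut fingers; the grasp point (between the pads) lies 19 mm behind it; z points along the fingers, y is the line along which they close (so a half turn about z gives the same grasp; the last joint's range is limited). The gripper opens to 85 mm and grips with 20 to 120 N. Pads are 22 mm wide; open, the fingers measure 114 mm over their backs; the gripper's body (76 mm by 85 mm) begins 54 mm behind the grasp point. The pads swing forward as they close: fully open they stand 13 mm farther back than shut.
Start: joints at [1.636, 0.359, 0.012, 0, -1.224, -0.288], TCP at [149.16, 658.291, 231.302] pointing down, gripper open.
Joint ranges: [-3.07, 3.07], [-1.43, 2.12], [-1.02, 1.25], [-3.03, 1.67], [-3.05, -0], [-3.03, 3.03]. Speed limits (rad/s): [2.39, 2.39, 3.01, 3.14, 3.14, 3.14].

## Interface

Orientations are given as a unit quaternion [x, y, z, w].
In Python, from rig import manip gives the robot as it stands. The module is installed in compiled form; this text tells all that it offers.
- The arm moves only by the shell command python3 -m handwheel 'ROWS' [FORCE]. ROWS is text: rows parted by semicolons, each of 5 numbers parted by spaces: the shift along the tool's x, y, z in mm, then the turn about the tool's z in rad, then the opening, from 0 (shut) to 1 (fully open). In form: x y z spin claw; .... A call has 1 to 20 rows; each row is the pose to reach, as a shift and turn from the pose commanded when the call began, along the tool's axes at that moment; what a row does not reach only later rows make up. A row lasts 1/8 s, in which the tool goes at most 62.5 mm and 10.7 degrees, less where a joint would pass 70% of its speed; a pose out of reach is approached as far as the arm can. A call with a gripper value outside its range is refused whole. The fingers move at their own pace and stop on an object; FORCE is the grip in N (left out, the last holds). Time passes only in rows, so rows that repeat a pose let the fingers close. It gives the time, the measured TCP pose, the force, the opening and the grip force at its end, in the units of the state.
- manip.sense(): the state, without advancing time (a new reading comes with each control period).
- manip.snapshot(name): name is "scene" or "top" or "wrist"; returns the picture (400x640x3 uint8, red, green, blue); there is no depth.
- manip.camera_model(name): a dict with "fx", "fy", "cx", "cy" (pixels), "D" ([k1, k2, p1, p2, k3] as OpenCV has them; the pictures are not rectified), "world_from_camera" (4x4, takes a point from camera to world coordinates). Camera axes: x right, y up, looking along -z (the intrinsics and any distortion apply to the point x, -y, -z); pixel columns grow to the right and rows downward; lengths in mm; the calibration is good to about 2 mm. A picture is of the moment at which its call begins: read the wrist's pose just before it. camera_model takes no time and is no camera call; for the wrist camera it gives the pose at the moment of the call.
- manip.job_done(): hands the job in; it is judged then, once.
Trained networks look in the newest picture that a camera, given by its name, has taken for a name from the list of things; names that differ only in an ending like _2 or _b are one class to them, and where a whole thing is asked for, a point or a joint stands for the part that bears it (a point fixed in the world has none). Each returns a list of dicts, best first, with "confidence" (0 to 1); they miss things now and then, are a little off and sometimes report something else, mostly with a low value. They report only what shows in the picture. A call takes as long as a camera call.
- manip.spot_in(query, camera): "centre" ([column, row] in pixels, amid what is visible of it).
The state is a dict: "time": time; "joint_pos": joint angles; "qvel": joint speeds; "effort": joint torques, N m; "eef_pos": TCP position; "eef_rot": TCP orientation; "wrist_force": force on the tool from outside, world axes, zero at the start; "torque": the same for the moment, N m; "grip_width": opening from 0.0 (shut) to 1.0 (fully open); "grasp_force": force on a finger pad.
Only numpy, scipy, OpenCV 4.12 (cv2) and the standard library are available. Lean on these libraries where they do the work, as an engineer would, in place of code of your own. Each camera call takes 0.05 s, during which the arm holds its last target. There are 200 camera calls.

## Task

The annealing pot on the heated print bed is hot: take the hooked lid lifter from its stand, work its hook under the middle of the lid's loop by light touch, and carry the lid, kept level, to the cork dish, the gripper never touching the hot lid or pot. Set it down gently so that it sits flat inside the dish, unhook, and hang the lifter back in its stand by its collar. Push and pull on the lid and pot only lightly, and leave the pot and the other things where they are.

Things in the scene. Friction and masses are not known exactly. Their poses are not given: they have to be found in the camera images.
- lifter: Lid lifter, 150 g, hanging upright in its stand. Origin: centre of the underside of its round steel collar (33 mm across, 5 mm thick). Below, on its z axis, a shank 11 mm thick for 75 mm, then a stiff telescopic 8 mm rod ending in a hook that points along the lifter's +x. The underside of the hook is 120 to 150 mm below the origin: unmeasured, find it by touch
- lifter_grip (a point): Where to grasp the lifter's wooden grip, from above: on its axis, 42 mm above the lifter's origin. The grip is 20 x 20 mm, from 5 to 70 mm above the origin, faces square to the lifter's x and y
- lifter_sleeve (a point): Lower end of the lifter's thick sleeve, 75 mm below its origin; the 8 mm rod below it stays as set (slides only above 80 N). Its hook: a 7 mm round prong from the rod's axis along the lifter's +x to 25 mm from the axis, with a tip turned up at its end, 6 mm above the prong's upper side; the whole hook is 13 mm tall; the throat between rod and tip is 14 mm wide
- stand: White stand for the lifter, fixed. Origin: on the table under the hanging lifter's axis. Two level arms (8 mm wide, 18 mm gap) run along its x from 27 mm before (-x) to 72 mm behind (+x) the origin where two slim posts carry them; the gap is open at -x. Orange stops 7 mm high at the -x ends (-27 to -21 mm) keep the collar in: raise the lifter over them and draw it out to -x
- stand_seat (a point): Where the lifter's origin lies when it hangs home: centred between the stand's arms, on their top, 180 mm above the table. The lifter hangs with its x within 0.1 rad of the stand's x
- lid: Hot lid, dark steel disc 132 mm across, 5 mm thick, 320 to 500 g, lying loose on the pot. Origin: centre of the disc's underside, z up. Below it a round plug 104 mm across, 8 mm deep. On top a fixed copper loop. The lid is balanced about its middle and hangs from the loop freely, like a pendulum. The same from +x and -x: the hook may enter from either side
- lid_loop (a point): Middle of the loop's level top bar (6 mm round, along the lid's y), 28 mm above the lid's origin. The clear space under the bar is 20 mm high (disc to bar) and 54 mm wide between the loop's legs
- pot: Aluminium pot standing loose on the bed, 124 mm across, 60 mm tall, wall 5 mm, 900 g. Origin: centre of its underside. The lid's disc lies on its rim; the plug enters with 5 mm play all round
- bed: Heated print bed, fixed, 200 x 200 mm with amber film, top surface 25 mm above the table. Origin: centre of its underside
- dish: Cork dish, fixed, round, 126 mm across and 12 mm tall, inner width 118 mm, inner floor 6 mm above the table. Origin: centre of its underside. The lid's plug sits inside it with 7 mm play all round; seated, the lid's origin is 14 mm above the table and the disc overhangs the dish's rim
- duct: Orange printed duct, 50 x 50 x 53 mm tall, bystander, origin under its centre
- glue: Small white jar with blue cap, 40 mm across, 60 mm tall, bystander, origin under its centre
- brush: Cleaning brush lying on the table, 130 mm long, bystander, origin under its middle

How it is judged:
By the outcome, as a careful person would: the job done as asked, in the order asked, and still so for the second after the job is handed in, with the robot touching nothing.
It also fails if it takes over 72 s, if anything falls off the work surface, if the arm or the gripper's body presses on something with over 40 N, if the wrist force passes 120 N, or if a joint passes its speed limit or range.

## Working session

There is one attempt and no reset: what is moved stays moved. The work goes in short steps, Python scripts to look and compute and a shell command to move; the robot and the scene stay as the last step left them, time stands still between calls to the robot, and variables do not carry over. Pictures are saved under pics/ and viewed, at most 13 in all, crops included, and the job is handed in when it is done.

```bash
mkdir -p pics; cat > h.py <<'E'
from rig import manip
import numpy as np, cv2
from scipy.spatial.transform import Rotation as R
def ray(cam,px):
    m=manip.camera_model(cam);K=np.array([[m['fx'],0,m['cx']],[0,m['fy'],m['cy']],[0,0,1.]])
    u=cv2.undistortPoints(np.array([[px]],float),K,np.array(m['D'],float)).ravel()
    T=np.array(m['world_from_camera']);d=T[:3,:3]@[u[0],-u[1],-1];return T[:3,3],d/np.linalg.norm(d)
def atz(cam,px,z):
    o,d=ray(cam,px);return o+d*(z-o[2])/d[2]
def proj(cam,P):
    m=manip.camera_model(cam);K=np.array([[m['fx'],0,m['cx']],[0,m['fy'],m['cy']],[0,0,1.]])
    T=np.array(m['world_from_camera']);c=(np.atleast_2d(P)-T[:3,3])@T[:3,:3]
    return cv2.projectPoints((c*[1,-1,-1]).astype(float),np.zeros(3),np.zeros(3),K,np.array(m['D'],float))[0].reshape(-1,2)
def tri(l):
    A=np.zeros((3,3));b=np.zeros(3)
    for c,p in l:
        o,d=ray(c,p);M=np.eye(3)-np.outer(d,d);A+=M;b+=M@o
    return np.linalg.solve(A,b)
def snap(c,f):
    im=manip.snapshot(c);cv2.imwrite('pics/'+f,im[:,:,::-1]);return im
E
python3 - <<'E'
from h import *
s=manip.sense();print(s)
for c in['scene','top']:
    snap(c,c+'0.png');m=manip.camera_model(c);print(c,m['fx'],np.round(m['world_from_camera'],2).tolist())
    for q in['lifter','lifter_grip','lifter_sleeve','stand','stand_seat','lid','lid_loop','pot','bed','dish','duct','glue','brush']:
        print(q,[(np.round(r['centre']).tolist(),round(r['confidence'],2)) for r in manip.spot_in(q,c)[:2]])
E
```

```text
{'time': 0.0, 'joint_pos': array([ 1.63609942e+00,  3.59396290e-01,  1.10641860e-02, -3.18519546e-04,
       -1.22405475e+00, -2.88082790e-01]), 'qvel': array([ 2.35910488e-04, -4.56600985e-04, -1.13791212e-03, -2.84948170e-05,
       -9.59019172e-04, -2.98982806e-04]), 'effort': array([-3.13534714e-03, -5.83319736e+01,  2.93429857e+01,  6.93694711e+00,
       -5.74436141e-03, -6.81889489e-06]), 'eef_pos': array([149.07603718, 657.86179717, 230.36559001]), 'eef_rot': array([ 9.93796206e-01, -1.11213513e-01, -7.61930793e-06,  8.09203182e-04]), 'wrist_force': array([0.83205862, 0.19161459, 0.5021921 ]), 'torque': array([-0.01646476,  0.01100399,  0.00925421]), 'grasp_force': 0.0, 'grip_width': 1.0001323812559948}
scene 458.7263963190515 [[-0.67, -0.51, 0.53, 1191.6], [0.74, -0.45, 0.5, 504.26], [-0.02, 0.73, 0.68, 875.07], [0.0, 0.0, 0.0, 1.0]]
lifter [([468.0, 218.0], 0.75)]
lifter_grip [([468.0, 222.0], 0.74)]
lifter_sleeve [([465.0, 217.0], 0.88)]
stand [([448.0, 284.0], 0.95)]
stand_seat [([444.0, 282.0], 0.83), ([305.0, 264.0], 0.4)]
lid [([361.0, 216.0], 0.78)]
lid_loop [([364.0, 213.0], 0.7)]
pot [([363.0, 244.0], 0.56)]
bed [([352.0, 249.0], 0.97)]
dish [([292.0, 179.0], 0.71)]
duct [([351.0, 316.0], 0.68)]
glue [([254.0, 236.0], 0.6), ([294.0, 180.0], 0.47)]
brush [([352.0, 249.0], 0.69), ([305.0, 262.0], 0.61)]
top 462.94475627760545 [[0.0, 0.99, -0.16, 451.4], [-1.0, 0.01, 0.02, 15.48], [0.02, 0.16, 0.99, 1137.24], [0.0, 0.0, 0.0, 1.0]]
lifter [([188.0, 235.0], 0.9)]
lifter_grip [([183.0, 238.0], 0.78), ([385.0, 152.0], 0.3)]
lifter_sleeve [([186.0, 236.0], 0.68)]
stand [([208.0, 227.0], 0.66)]
stand_seat [([206.0, 225.0], 0.63)]
lid [([303.0, 224.0], 0.86)]
lid_loop [([303.0, 222.0], 0.9), ([190.0, 236.0], 0.49)]
pot []
bed [([325.0, 245.0], 0.76)]
dish [([205.0, 226.0], 0.67), ([427.0, 252.0], 0.58)]
duct [([256.0, 155.0], 0.96)]
glue [([383.0, 152.0], 0.85)]
brush [([322.0, 162.0], 0.91)]
```

```bash
python3 - <<'E'
import cv2
a=cv2.imread('pics/scene0.png');b=cv2.imread('pics/top0.png')
cv2.imwrite('pics/s1.png',cv2.resize(a[130:400,200:560],None,fx=2.2,fy=2.2,interpolation=2))
cv2.imwrite('pics/t1.png',cv2.resize(b[110:330,140:480],None,fx=2.35,fy=2.35,interpolation=2))
E
```

```text
(no output)
```

View pics/s1.png

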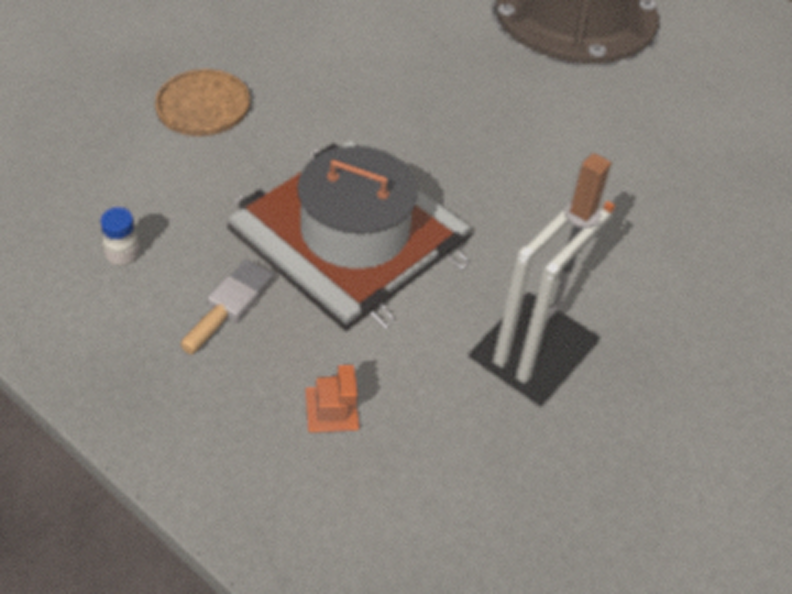

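View pics/t1.png

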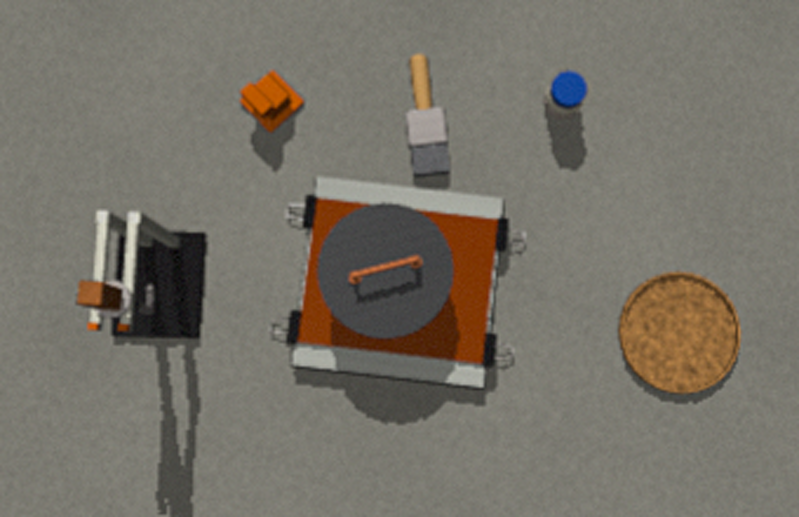

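The scene view shows the dish (204,101), the pot with its lid and copper loop (333,167)-(386,185), and the lifter in its stand at (590,190). In the top view the loop runs (354,277)-(419,261), and the stand's orange stops at (94,326) and (125,326) face the robot. So the hook points roughly along world +x.

```bash
python3 - <<'E'
from h import *
t=lambda u,v:(140+u/2.35,110+v/2.35); s=lambda u,v:(200+u/2.2,130+v/2.2)
a=lambda l,c,p,z:print(l,atz(c,p,z).round(1))
for l,u,v,z in[('loopL',354,277,113),('loopR',419,261,113),('disc',385,271,90),('dish',680,333,12),('armL',103,215,180),('armR',134,217,180),('stopL',94,326,187),('stopR',125,326,187),('grip',98,293,245)]:a('T '+l,'top',t(u,v),z)
for l,u,v,z in[('loopL',386,185,113),('loopR',333,167,113),('disc',358,192,90),('dish',204,101,12),('armR',525,253,180),('armL',554,267,180),('stopL',608,207,187)]:a('S '+l,'scene',s(u,v),z)
# copper + loop tri, dish by mask
for c,nm in(('top','top0'),('scene','scene0')):
    im=cv2.imread(f'pics/{nm}.png');h=cv2.cvtColor(im,cv2.COLOR_BGR2HSV)
    # dish: cork colour
    m=((h[...,0]>9)&(h[...,0]<22)&(h[...,1]>90)&(h[...,2]>70)).astype(np.uint8)
    n,lab,st,ce=cv2.connectedComponentsWithStats(m)
    for i in range(1,n):
        if st[i,4]>150: print(c,'cork?',st[i].tolist(),ce[i].round(1),atz(c,ce[i],12).round(1))
    # lid disc dark grey
print('wrist cam'); m=manip.camera_model('wrist');e=manip.sense()
T=np.eye(4);T[:3,:3]=R.from_quat(e['eef_rot']).as_matrix();T[:3,3]=e['eef_pos'];print((np.linalg.inv(T)@m['world_from_camera']).round(2),m['fx'])
print(T.round(3))
E
```

```text
T loopL [553.3  64.9 113. ]
T loopR [568.8   3.7 113. ]
T disc [561.5  36.2  90. ]
T dish [ 506.9 -267.5   12. ]
T armL [600.7 283.6 180. ]
T armR [599.  256.4 180. ]
T stopL [502.7 284.5 187. ]
T stopR [502.7 258.  187. ]
T grip [526.3 266.2 245. ]
S loopL [558.8  75.  113. ]
S loopR [574.9  15.3 113. ]
S disc [568.3  45.9  90. ]
S dish [ 509.7 -257.5   12. ]
S armR [600.1 260.1 180. ]
S armL [597.1 288.4 180. ]
S stopL [505.8 290.2 187. ]
top cork? [314, 133, 10, 24, 166] [318.6 144.3] [774.    2.6  12. ]
top cork? [242, 140, 27, 26, 380] [254.4 152. ] [752.8 162.5  12. ]
top cork? [267, 194, 85, 71, 2041] [316.4 234. ] [548.6   7.1  12. ]
top cork? [403, 226, 52, 52, 2118] [428.9 251.2] [ 508.2 -266.4   12. ]
scene cork? [0, 0, 502, 191, 39859] [175.9  55.3] [  281.6 -1186.2    12. ]
scene cork? [521, 12, 56, 59, 1195] [550.   40.4] [-873.4  -63.9   12. ]
scene cork? [569, 22, 50, 67, 1143] [591.8  59.6] [-809.3  136.2   12. ]
scene cork? [600, 26, 40, 69, 483] [617.7  60. ] [-877.   216.7   12. ]
scene cork? [505, 97, 35, 21, 234] [520.1 107.1] [-274.5   74.3   12. ]
scene cork? [607, 108, 33, 53, 761] [624.9 140.8] [-308.7  411.    12. ]
scene cork? [271, 162, 42, 29, 970] [291.7 176. ] [ 512.1 -259.3   12. ]
scene cork? [460, 200, 17, 30, 281] [467.7 213.8] [312.9 200.1  12. ]
scene cork? [283, 269, 20, 21, 173] [292.1 279.5] [772.1   4.7  12. ]
wrist cam
[[  -0.      0.95    0.32   82.82]
 [   1.      0.      0.     -1.29]
 [   0.      0.32   -0.95 -142.84]
 [   0.      0.      0.      1.  ]] 354.6027337524183
[[ 9.75000e-01 -2.21000e-01  0.00000e+00  1.49146e+02]
 [-2.21000e-01 -9.75000e-01 -0.00000e+00  6.58281e+02]
 [ 0.00000e+00  0.00000e+00 -1.00000e+00  2.31298e+02]
 [ 0.00000e+00  0.00000e+00  0.00000e+00  1.00000e+00]]
```

```bash
python3 -m handwheel '0 0 -60 0 1; 46 29 -110 -0.1 1; 92 58 -110 -0.21 1; 138 87 -110 -0.21 1; 184 116 -110 -0.21 1; 230 146 -110 -0.21 1; 276 175 -110 -0.21 1; 322 204 -110 -0.21 1; 368 233 -110 -0.21 1; 414 262 -110 -0.21 1; 456 291 -110 -0.21 1; 456 291 -110 -0.21 1; 456 291 -110 -0.21 1; 456 291 -110 -0.21 1' 80
python3 - <<'E'
from h import *
m=manip.camera_model('wrist')
im=snap('wrist','w1.png')
for q in['lifter','lifter_grip','stand','stand_seat','lid_loop','lid']:print(q,[(np.round(r['centre']).tolist(),round(r['confidence'],2)) for r in manip.spot_in(q,'wrist')[:2]])
print(proj('wrist',[[528,273,250],[528,273,180],[504,260,187],[504,286,187],[600,260,180],[600,286,180]]).round(1).tolist())
print(m['world_from_camera'])
E
```

```text
time: 3.15
eef_pos: [529.1, 274.5, 341.4]
eef_rot: [1.0, -0.006, 0.0, -0.0]
wrist_force: [-0.4, 0.6, 0.8]
grip_width: 0.998
grasp_force: 0.0
lifter [([318.0, 191.0], 0.86)]
lifter_grip [([320.0, 190.0], 0.89)]
stand [([317.0, 124.0], 0.95)]
stand_seat [([321.0, 125.0], 0.94), ([319.0, 191.0], 0.59)]
lid_loop [([526.0, 125.0], 0.7)]
lid [([529.0, 127.0], 0.65)]
[[320.9, 209.0], [320.2, 182.3], [335.1, 210.2], [305.9, 210.5], [335.0, 98.1], [303.5, 98.6]]
[[-1.29157317e-02  9.46743696e-01  3.21729013e-01  6.12130679e+02]
 [-9.99915753e-01 -1.18129112e-02 -5.37982077e-03  2.74716289e+02]
 [-1.29275515e-03 -3.21771393e-01  9.46816508e-01  4.84277200e+02]
 [ 0.00000000e+00  0.00000000e+00  0.00000000e+00  1.00000000e+00]]
```

View pics/w1.png

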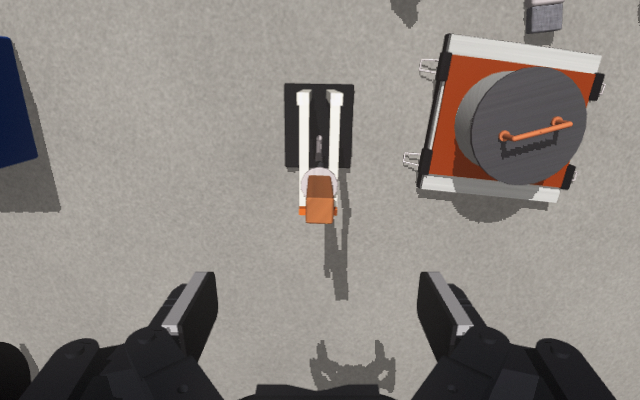

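The wrist view shows the grip top face around (319,209), the stops at (304,210) and (333,210), the arm rear ends at (303,97) and (335,97), and the loop running (506,136)-(570,125). This agrees with a seat near (528,274).

```bash
python3 - <<'E'
from h import *
im=cv2.imread('pics/w1.png');h=cv2.cvtColor(im,cv2.COLOR_BGR2HSV)
# arms: white rows between 100 and 165 -> left/right edges
for r in(105,115,125,135,145,155,165,172):
    c=np.where(im[r,290:350].min(1)>150)[0]+290
    o=[]
    for g in np.split(c,np.where(np.diff(c)>3)[0]+1):
        if len(g)>4:
            p=atz('wrist',g.mean(),180) if 0 else atz('wrist',(g.mean(),r),180);o.append((g[0],g[-1],p[:2].round(1).tolist()))
    print(r,o)
m=((h[...,0]<18)&(h[...,1]>110)).astype(np.uint8)
print('orange rows');
for r in range(176,228,4):
    c=np.where(m[r,290:350])[0]+290; print(r,c.min() if len(c) else None,c.max() if len(c) else None,[im[r,x].tolist() for x in (319,)])
c=[(505.5,136.5),(570.5,124.5)]
print([atz('wrist',p,113).round(1) for p in c])
print(atz('wrist',(319.5,209),250))
E
python3 -c "
import cv2;a=cv2.imread('pics/w1.png');import numpy as np
cv2.imwrite('pics/w1z.png',np.hstack([cv2.resize(a[85:235,270:370],None,fx=4,fy=4,interpolation=0)[:600],cv2.resize(a[60:210,490:590],None,fx=4,fy=4,interpolation=0)]))"
```

```text
105 [(np.int64(299), np.int64(308), [594.8, 286.2]), (np.int64(330), np.int64(341), [594.5, 259.6])]
115 [(np.int64(299), np.int64(308), [586.7, 286.4]), (np.int64(330), np.int64(339), [586.3, 260.4])]
125 [(np.int64(299), np.int64(308), [578.4, 286.6]), (np.int64(330), np.int64(339), [578.1, 260.4])]
135 [(np.int64(299), np.int64(308), [570.0, 286.8]), (np.int64(330), np.int64(338), [569.6, 260.8])]
145 [(np.int64(299), np.int64(308), [561.4, 287.0]), (np.int64(329), np.int64(338), [561.1, 261.2])]
155 [(np.int64(299), np.int64(308), [552.7, 287.2]), (np.int64(329), np.int64(338), [552.4, 261.2])]
165 [(np.int64(299), np.int64(308), [543.9, 287.4]), (np.int64(329), np.int64(337), [543.5, 261.6])]
172 [(np.int64(296), np.int64(337), [537.4, 276.1])]
orange rows
176 309 329 [[60, 87, 138]]
180 308 330 [[53, 82, 135]]
184 308 330 [[54, 84, 135]]
188 308 331 [[53, 83, 135]]
192 307 332 [[54, 84, 136]]
196 307 333 [[57, 85, 138]]
200 307 333 [[73, 120, 194]]
204 306 333 [[73, 119, 194]]
208 299 336 [[73, 120, 196]]
212 299 336 [[73, 122, 199]]
216 306 332 [[74, 123, 201]]
220 306 332 [[73, 122, 199]]
224 None None [[151, 158, 163]]
[array([557.2,  76.7, 113. ]), array([569.8,   7.8, 113. ])]
[528.00546133 273.98855898 250.        ]
```

View pics/w1z.png

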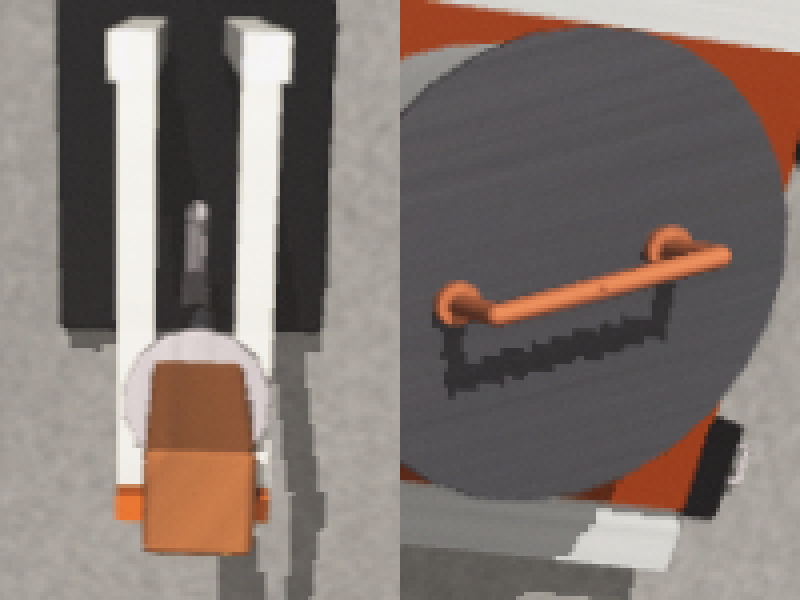

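```bash
python3 -m handwheel '-2 -0.5 45 0.013 1; -2 -0.5 90 0.013 1; -2 -0.5 125 0.013 1; -2 -0.5 138 0.013 1; -2 -0.5 138 0.013 1; -2 -0.5 138 0.013 0; -2 -0.5 138 0.013 0; -2 -0.5 138 0.013 0; -2 -0.5 138 0.013 0; -2 -0.5 138 0.013 0; -2 -0.5 138 0.013 0; -2 -0.5 138 0.013 0' 90
python3 - <<'E'
from h import *
# loop bar ends from w1 with its camera pose
from scipy.spatial.transform import Rotation
m=dict(manip.camera_model('wrist'));W=np.array([[-1.29157317e-02,9.46743696e-01,3.21729013e-01,6.12130679e+02],[-9.99915753e-01,-1.18129112e-02,-5.37982077e-03,2.74716289e+02],[-1.29275515e-03,-3.21771393e-01,9.46816508e-01,4.84277200e+02],[0,0,0,1]])
m['world_from_camera']=W;o=manip.camera_model;manip.camera_model=lambda c:m if c=='wrist' else o(c)
a=atz('wrist',(514,138.3),113);b=atz('wrist',(571.7,123.5),113);print(a,b,(a+b)/2,np.arctan2(-(b-a)[0]*-1,-(b-a)[1]), np.linalg.norm(b-a))
manip.camera_model=o;s=manip.sense();print(s['wrist_force'],s['torque'],s['eef_pos'],s['grip_width'],s['grasp_force'])
E
```

```text
time: 5.0
eef_pos: [527.8, 274.3, 204.0]
eef_rot: [1.0, -0.013, 0.0, -0.0]
wrist_force: [-0.5, -0.7, 4.6]
grip_width: 0.219
grasp_force: 88.0
[555.11945139  67.55263013 113.        ] [570.65972548   7.04936438 113.        ] [562.88958843  37.30099725 113.        ] 0.25141541801484873 62.467153647668034
[-0.45858785 -0.72492105  4.55854343] [-0.3232282   0.62140525 -0.00796433] [527.82162472 274.27478149 203.95265067] 0.21946761320552602 88.00630331039429
```

```bash
python3 -m handwheel '0 0 -5 0 0; 0 0 -11 0 0; 0 0 -17 0 0; 0 0 -17 0 0; -15 0 -17 0 0; -30 0 -17 0 0; -45 0 -17 0 0; -60 0 -17 0 0; -80 0 -17 0 0; -85 0 -40 0 0; -85 0 -80 0 0; -85 0 -120 0 0; -85 0 -137 0 0; -85 0 -137 0 0; -85 0 -137 0 0; -85 0 -137 0 0' 90
python3 - <<'E'
from h import *
s=manip.sense();print(s['wrist_force'],s['torque'],s['eef_pos'])
snap('scene','s2.png')
x,y=447,276
print([ (z,proj('scene',[[x,y,318+z]]).round(1).tolist()) for z in(-120,-150,0,-75,70)])
print([ (z,proj('scene',[[x+25,y-0.5,318+z]]).round(1).tolist()) for z in(-107,-137)])
a=cv2.imread('pics/s2.png');cv2.imwrite('pics/s2z.png',cv2.resize(a[120:270,400:560],None,fx=4,fy=4,interpolation=0))
E
```

```text
time: 7.0
eef_pos: [442.2, 276.1, 338.7]
eef_rot: [1.0, -0.013, -0.001, 0.001]
wrist_force: [-0.4, -0.8, -2.1]
grip_width: 0.223
grasp_force: 88.1
[-0.35537448 -0.82483617 -2.09439745] [-0.01259857 -0.02589652 -0.00050061] [442.1691495  276.09523537 338.72379272]
[(-120, [[485.0, 202.3]]), (-150, [[482.0, 212.3]]), (0, [[498.7, 157.8]]), (-75, [[489.9, 186.5]]), (70, [[507.9, 128.0]])]
[(-107, [[480.4, 203.9]]), (-137, [[477.4, 214.1]])]
```

View pics/s2z.png

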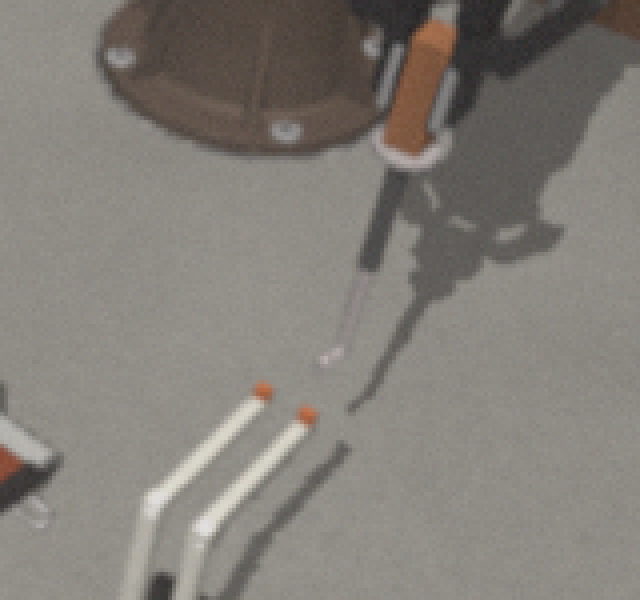

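The lifter hangs straight in the gripper, with the collar at (410,150), the sleeve end at (369,270) and the hook at about (335,356). That puts the hook underside roughly 138 mm below the origin.

```bash
python3 -m handwheel '9 28 0 -0.03 0; 20 62 0 -0.07 0; 30 90 0 -0.1 0; 40 120 0 -0.14 0; 50 150 0 -0.18 0; 60 180 0 -0.21 0; 70 210 0 -0.24 0; 80 240 0 -0.276 0; 83.3 248 10 -0.276 0; 83.3 248 30 -0.276 0; 83.3 248 50 -0.276 0; 83.3 248 60 -0.276 0; 83.3 248 60 -0.276 0; 83.3 248 60 -0.276 0; 83.3 248 60 -0.276 0' 90
python3 - <<'E'
from h import *
s=manip.sense();print(s['wrist_force'],s['torque'],s['eef_pos'],s['eef_rot'])
snap('wrist','w3.png');print(np.array(manip.camera_model('wrist')['world_from_camera']).tolist())
for q in['lid_loop','lid','lifter_sleeve']:print(q,[(np.round(r['centre']).tolist(),round(r['confidence'],2)) for r in manip.spot_in(q,'wrist')[:2]])
print(proj('wrist',[[555.1,67.6,113],[570.7,7,113],[562.9,37.3,113],[519.3,26.2,257]]).round(1).tolist())
E
```

```text
time: 8.93
eef_pos: [519.8, 26.5, 281.0]
eef_rot: [0.992, 0.125, 0.001, -0.0]
wrist_force: [0.4, 0.1, -2.5]
grip_width: 0.221
grasp_force: 88.3
[ 0.43709735  0.0567052  -2.47112789] [ 0.01924685 -0.00315673  0.00835739] [519.84720409  26.54348376 281.02618793] [ 9.92179928e-01  1.24814305e-01  6.07558704e-04 -1.06685714e-04]
[[0.24647252994621108, 0.9179201457886621, 0.3109242639892142, 600.1247668941951], [-0.9691491696327728, 0.23380319017007328, 0.0780125327521327, 48.291711410079216], [-0.0010858093847799075, -0.320559938578758, 0.9472276108709891, 423.86559420781623], [0.0, 0.0, 0.0, 1.0]]
lid_loop [([318.0, 121.0], 0.83), ([317.0, 294.0], 0.32)]
lid [([320.0, 123.0], 0.55)]
lifter_sleeve [([320.0, 296.0], 0.96)]
[[282.9, 129.8], [355.1, 129.6], [319.0, 129.7], [320.1, 252.0]]
```

View pics/w3.png

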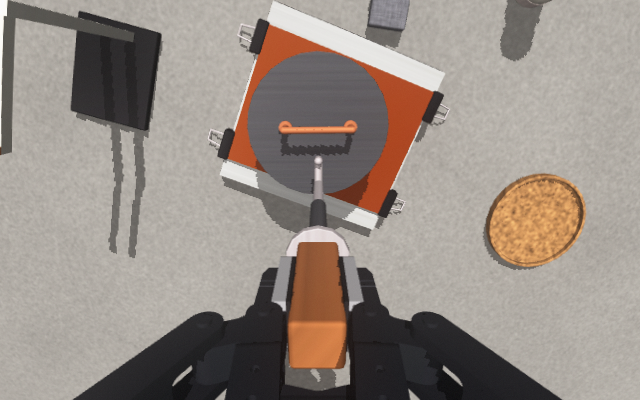

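The wrist view shows the loop bar level from (281,128) to (355,129), right where predicted, and the hook tip at (318,160) pointing square at its middle. The dish is at (536,221).

```bash
python3 - <<'E'
from h import *
a=np.array([519.3,26.2]);u=np.array([np.cos(.25),np.sin(.25)])
for L in(120,130,135,140,145,150):
    o=281-23.3
    print(L,proj('wrist',[[*(a+25*u),o-L+10],[*(a+21.5*u),o-L+13]]).round(1).tolist())
im=cv2.imread('pics/w3.png');h=cv2.cvtColor(im,cv2.COLOR_BGR2HSV)
m=((h[...,0]>9)&(h[...,0]<24)&(h[...,1]>90)&(h[...,2]>70)).astype(np.uint8);m[:,:480]=0;m[300:]=0
m=cv2.morphologyEx(m,cv2.MORPH_CLOSE,np.ones((5,5)))
c=max(cv2.findContours(m,0,1)[0],key=cv2.contourArea);p=c.reshape(-1,2)
w=np.array([atz('wrist',q,12) for q in p]);(ce,r)=cv2.minEnclosingCircle(w[:,:2].astype(np.float32));print(w[:,:2].min(0),w[:,:2].max(0),ce,r)
for y in range(152,172,2):print(y,im[y,314:323].sum(1).tolist())
# lid circle check
m2=((h[...,1]<60)&(im.max(2)<125)).astype(np.uint8);m2[:,:230]=0;m2[:,410:]=0;m2[200:]=0
m2=cv2.morphologyEx(m2,cv2.MORPH_CLOSE,np.ones((9,9)));c=max(cv2.findContours(m2,0,1)[0],key=cv2.contourArea).reshape(-1,2)
w=np.array([atz('wrist',q,90) for q in c]);print('lid',cv2.minEnclosingCircle(w[:,:2].astype(np.float32)))
E
```

```text
120 [[319.1, 160.8], [319.1, 166.0]]
130 [[319.1, 158.2], [319.1, 163.2]]
135 [[319.0, 157.0], [319.1, 161.9]]
140 [[319.0, 155.8], [319.0, 160.6]]
145 [[319.0, 154.7], [319.0, 159.4]]
150 [[319.0, 153.6], [319.0, 158.2]]
[ 445.38577771 -326.98531387] [ 570.71856857 -196.35868003] (508.5654602050781, -261.42425537109375) 65.62887573242188
152 [176, 179, 170, 172, 170, 166, 178, 174, 171]
154 [227, 278, 223, 178, 177, 175, 232, 274, 271]
156 [283, 320, 403, 448, 463, 458, 403, 315, 274]
158 [302, 474, 613, 657, 664, 648, 585, 456, 316]
160 [443, 602, 664, 698, 714, 699, 642, 541, 375]
162 [358, 488, 586, 623, 624, 602, 549, 420, 301]
164 [316, 337, 346, 360, 358, 343, 299, 355, 350]
166 [316, 374, 414, 442, 417, 377, 335, 378, 357]
168 [321, 484, 620, 567, 420, 376, 473, 493, 354]
170 [385, 532, 632, 677, 669, 630, 583, 493, 351]
lid ((559.8085327148438, 37.84565734863281), 68.0623550415039)
```

```bash
g(){ grep -E 'eef_pos|wrist_force'; }
python3 -m handwheel '0 0 10 0 0; 0 0 18 0 0; 0 0 22 0 0; 0 0 22 0 0; 0 0 22 0 0' |g
python3 -m handwheel '0 0 1 0 0; 0 0 1 0 0'|g
python3 -m handwheel '0 0 1 0 0; 0 0 1 0 0'|g
python3 -m handwheel '0 0 1 0 0; 0 0 1 0 0'|g
```

```text
eef_pos: [519.7, 26.4, 258.5]
wrist_force: [-0.6, 0.9, -1.3]
eef_pos: [519.5, 26.4, 257.4]
wrist_force: [0.7, -0.0, -1.2]
eef_pos: [519.5, 26.4, 256.3]
wrist_force: [-0.2, 1.0, -2.2]
eef_pos: [519.5, 26.4, 255.2]
wrist_force: [0.2, -1.0, -1.7]
```

```bash
g(){ grep -E 'wrist_force'; }
python3 -m handwheel '0 0 1 0 0; 0 0 1 0 0'|g
python3 -m handwheel '0 0 1 0 0; 0 0 1 0 0'|g
```

```text
wrist_force: [0.6, -0.5, -1.2]
wrist_force: [-0.2, -1.3, -1.7]
```

```bash
g(){ grep -E 'wrist_force'; }
python3 -m handwheel '0 0 1 0 0; 0 0 1 0 0'|g
python3 -m handwheel '0 0 1 0 0; 0 0 1 0 0'|g
```

```text
wrist_force: [-0.0, -0.0, -1.2]
wrist_force: [-1.8, -0.7, 6.5]
```

```bash

python3 -m handwheel '0 0 -4.3 0 0; 0 0 -4.3 0 0; 5 0 -4.3 0 0; 10 0 -4.3 0 0; 15 0 -4.3 0 0; 15 0 -4.3 0 0' |grep force
python3 -m handwheel '5 0 0 0 0; 10 0 0 0 0; 15 0 0 0 0; 19 0 0 0 0; 19 0 0 0 0; 19 0 0 0 0' |grep -E 'pos|force'
python3 - <<'E'
from h import *
snap('wrist','w4.png');a=cv2.imread('pics/w4.png');cv2.imwrite('pics/w4z.png',cv2.resize(a[120:270,240:400],None,fx=4,fy=4,interpolation=2))
E
```

```text
wrist_force: [0.2, 0.4, -1.1]
grasp_force: 88.3
eef_pos: [552.3, 34.8, 255.6]
wrist_force: [0.6, -0.2, -2.0]
grasp_force: 88.3
```

View pics/w4z.png

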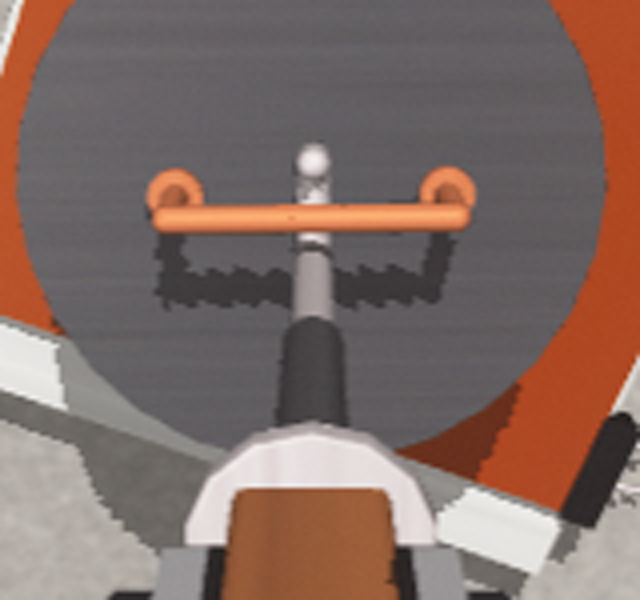

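The hook's prong passes under the middle of the bar. The bar spans 155-470 with its middle at 312, the hook is at column 313, and the tip shows beyond the bar at row 160. Lifting slowly.

```bash

python3 -m handwheel '0 0 -3 0 0; 0 0 -6 0 0; 0 0 -7.5 0 0; 0 0 -8.5 0 0; 0 0 -9.5 0 0; 0 0 -10.5 0 0; 0 0 -11.5 0 0; 0 0 -12.5 0 0; 0 0 -13.5 0 0; 0 0 -14.5 0 0; 0 0 -14.5 0 0' |grep -E ' .*force|pos'
python3 -m handwheel '0 0 -1.5 0 0; 0 0 -3.5 0 0; 0 0 -6 0 0; 0 0 -9 0 0; 0 0 -12 0 0; 0 0 -15 0 0; 0 0 -17 0 0; 0 0 -18 0 0; 0 0 -18 0 0; 0 0 -18 0 0' |grep -E ' .*force|pos'
python3 - <<'E'
from h import *
s=manip.sense();print(s['time'],s['torque'],s['wrist_force'])
snap('wrist','w5.png');snap('scene','s5.png')
a=cv2.imread('pics/w5.png');b=cv2.imread('pics/s5.png')
cv2.imwrite('pics/w5z.png',np.hstack([cv2.resize(a[80:230,240:400],None,fx=2.5,fy=2.5,interpolation=2),cv2.resize(b[150:300,280:440],None,fx=2.5,fy=2.5,interpolation=2)]))
E
```

```text
eef_pos: [552.5, 34.8, 270.1]
eef_pos: [552.4, 34.8, 288.0]
15.675 [-0.06543352  0.05614722 -0.00974952] [-0.36685538 -0.3353032  -5.40667786]
```

View pics/w5z.png

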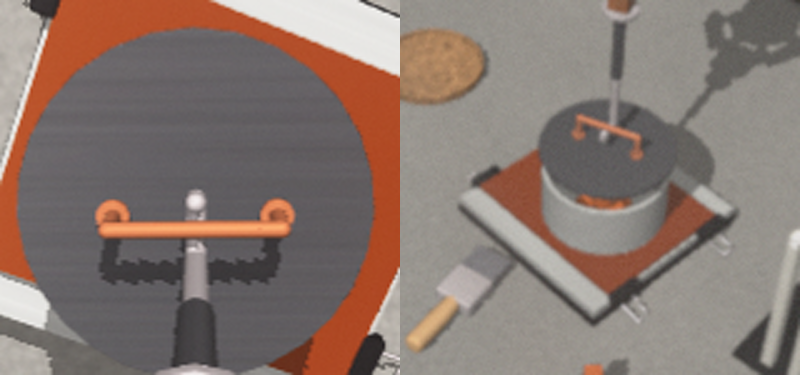

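The lid hangs level on the hook clear of the rim, with the loop centred at (195,230), and the pot has not moved. Carrying it to the dish.

```bash

python3 -m handwheel '0 0 -2 0 0; 0 0 -5 0 0; 0 0 -9 0 0; 0 0 -14 0 0; 0 0 -18 0 0; 0 0 -21 0 0; 0 0 -22 0 0; 0 0 -22 0 0' |grep -E 'pos'
python3 -m handwheel '-.4 .9 0 0 0; -1.2 2.7 0 0 0; -2.9 6.4 0 0 0; -5.4 11.8 0 0 0; -8.7 19.1 0 0 0; -12.9 28.1 0 0 0; -17.9 39 0 0 0; -23.7 51.8 0 0 0; -30 65.4 0 0 0; -36.6 79.9 0 0 0; -43.3 94.4 0 0 0; -50 108.9 0 0 0; -56.6 123.5 0 0 0; -63.3 138 0 0 0; -70 152.5 0 0 0; -76.6 167.1 0 0 0; -83.3 181.6 0 0 0; -89.5 195.2 0 0 0; -95.4 207.9 0 0 0; -100.4 218.8 0 0 0' |grep -E 'pos'
python3 -m handwheel '-4.6 10 0 0 0; -8.7 19.1 0 0 0; -12.5 27.2 0 0 0; -15.8 34.5 0 0 0; -18.7 40.9 0 0 0; -21.2 46.3 0 0 0; -22.9 49.9 0 0 0; -24.2 52.7 0 0 0; -25 54.5 0 0 0; -25.8 56.3 0 0 0; -26.2 57.2 0 0 0; -26.2 57.2 0 0 0; -26.2 57.2 0 0 0; -26.2 57.2 0 0 0'
python3 - <<'E'
from h import *
for c in('wrist','top','scene'):snap(c,c[0]+'6.png')
a=cv2.imread('pics/w6.png');b=cv2.imread('pics/t6.png');d=cv2.imread('pics/s6.png')
cv2.imwrite('pics/c6.png',np.vstack([a[:240,160:480].repeat(2,0).repeat(2,1)[:, :640],np.hstack([d[110:230,240:400],b[190:310,350:510]]).repeat(2,0).repeat(2,1)])[:600] if 0 else np.hstack([cv2.resize(a[40:290,200:440],(480,500)),np.vstack([cv2.resize(d[110:235,220:380],(320,250)),cv2.resize(b[190:315,350:510],(320,250))])]))
s=manip.sense();print(s['time'],np.array(manip.camera_model('wrist')['world_from_camera']).tolist())
print(proj('wrist',[[508.5+64*np.cos(t),-261.5+64*np.sin(t),12] for t in np.arange(0,6.3,np.pi/2)]).round().tolist())
E
```

```text
eef_pos: [552.4, 34.8, 310.1]
eef_pos: [509.2, -202.9, 310.1]
time: 21.02
eef_pos: [498.1, -263.9, 310.1]
eef_rot: [0.992, 0.125, -0.0, -0.0]
wrist_force: [0.6, -1.0, -6.8]
grip_width: 0.226
grasp_force: 87.9
21.175 [[0.24646597027048656, 0.9175884847167434, 0.3119068742651544, 578.6352351998979], [-0.9691509526265194, 0.23367759786729628, 0.07836588082884458, -242.09890712522676], [-0.0009780192933457293, -0.3215993671794168, 0.9468753299711958, 452.95327698211406], [0.0, 0.0, 0.0, 1.0]]
[[332.0, 92.0], [268.0, 131.0], [306.0, 192.0], [368.0, 157.0], [332.0, 92.0]]
```

View pics/c6.png

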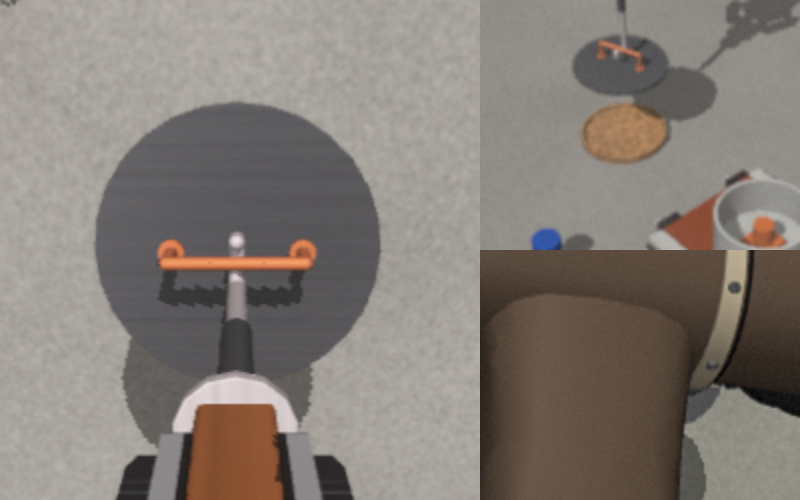

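The lid hangs level over the dish. The scene inset shows it at (620,65), above the dish at (625,133). Next I compare the two centres in that camera, since its calibration bias is the same for both.

```bash
python3 - <<'E'
from h import *
im=cv2.imread('pics/s6.png');h=cv2.cvtColor(im,cv2.COLOR_BGR2HSV)
def fit(m,z,n):
    m=cv2.morphologyEx(m.astype(np.uint8),cv2.MORPH_CLOSE,np.ones((5,5)))
    m[:110]=0;m[215:]=0;m[:,:250]=0;m[:,:][:,320:]=0
    c=max(cv2.findContours(m,0,1)[0],key=cv2.contourArea).reshape(-1,2)
    w=np.array([atz('scene',q,z)[:2] for q in c])
    print(n,c.min(0),c.max(0),[np.round(v,1) for v in cv2.minEnclosingCircle(w.astype(np.float32))],cv2.fitEllipse(w.astype(np.float32)))
fit((h[...,0]>8)&(h[...,0]<22)&(h[...,1]>100),12,'dish')
fit((h[...,1]<60)&(im.max(2)<95),133,'lid')
b=im[120:165,260:322].max(2);print(b[::6,::4])
E
```

```text
dish [271 162] [312 190] [array([ 510.5, -261.1]), np.float64(63.2)] ((510.744384765625, -260.4056396484375), (119.02005767822266, 121.32919311523438), 127.049072265625)
lid [267 128] [319 168] [array([ 518.3, -223.4]), np.float64(103.1)] ((511.1662292480469, -237.2033233642578), (115.91061401367188, 195.75730895996094), 171.4079132080078)
[[143 148 146 146 147 144 143 142 123 145 143 145 146 144 144 143]
 [145 145 144 144 144 147 143 137 129 136 145 143 145 146 145 142]
 [145 145 143 121  90 157 187 129 134  82  63  88 106 147 145 143]
 [148 147  92  86  85 154  83 127  70  94 120  81  85  87 142 146]
 [148 147  89  87  88  88  89  86  90  92 154  89  88  86  95  94]
 [146 145 133  88  91  90  87  87  89  88  87  87  80  90  93  91]
 [143 142 141 142 136 104  88  88  86  77  82  92  95  93  95  93]
 [145 141 142 140 140 139 145 150 155 121 100  97  92  92  91  93]]
```

```bash
python3 - <<'E'
from h import *
t=np.arange(0,6.28,.02)
for n,c,r,z in(('lid',(508.5,-261.5),66,135.2),('lid',(508.5,-261.5),66,130.2),('dish',(508.5,-261.5),63,12),('dish',(508.5,-261.5),60,12)):
    p=proj('scene',np.c_[c[0]+r*np.cos(t),c[1]+r*np.sin(t),0*t+z]);print(n,z,p.min(0).round(1),p.max(0).round(1))
im=cv2.imread('pics/s6.png')
print('lid row142',im[142,258:320].max(1).tolist());print('col 285',im[120:165,285].max(1).tolist())
print('dish row176',im[176,262:320,0].tolist());print('col 291',im[155:200,291,0].tolist())
E
```

```text
lid 135.2 [265.  126.9] [313.4 155.6]
lid 130.2 [265.2 128.4] [313.5 157.1]
dish 12 [270.4 161.6] [313.7 189.6]
dish 12 [271.4 162.2] [312.6 188.9]
lid row142 [147, 147, 146, 145, 147, 149, 150, 141, 113, 96, 87, 87, 88, 93, 90, 87, 89, 88, 91, 88, 82, 87, 83, 90, 87, 85, 90, 85, 87, 84, 84, 88, 83, 88, 84, 91, 90, 85, 86, 99, 128, 140, 122, 102, 78, 76, 79, 86, 89, 87, 84, 86, 86, 87, 86, 93, 114, 135, 137, 142, 142, 142]
col 285 [148, 144, 147, 146, 149, 147, 140, 125, 99, 89, 89, 128, 189, 184, 124, 81, 83, 86, 88, 87, 87, 86, 85, 89, 88, 87, 86, 88, 90, 85, 89, 86, 86, 92, 86, 89, 89, 109, 131, 147, 144, 150, 150, 147, 150]
dish row176 [138, 134, 136, 136, 138, 134, 133, 125, 108, 86, 69, 72, 85, 92, 98, 95, 92, 92, 93, 91, 94, 98, 99, 99, 95, 93, 92, 94, 93, 94, 91, 93, 98, 95, 96, 93, 88, 96, 92, 93, 93, 87, 87, 90, 85, 91, 86, 89, 95, 89, 85, 81, 92, 114, 136, 135, 134, 134]
col 291 [88, 86, 105, 127, 137, 135, 114, 89, 90, 96, 96, 92, 96, 94, 92, 91, 89, 95, 92, 93, 86, 94, 90, 91, 96, 94, 92, 93, 94, 90, 88, 93, 91, 92, 88, 78, 93, 125, 137, 139, 138, 136, 133, 138, 136]
```

```bash

python3 -m handwheel '0 0 1 0 0; 0 0 4 0 0; 0 0 9 0 0; 0 0 16 0 0; 0 0 24 0 0; 0 0 32 0 0; 0 0 40 0 0; 0 0 48 0 0; 0 0 56 0 0; 0 0 64 0 0; 0 0 72 0 0; 0 0 80 0 0; 0 0 87 0 0; 0 0 93 0 0; 0 0 98 0 0; 0 0 102 0 0; 0 0 105 0 0; 0 0 107 0 0; 0 0 108 0 0; 0 0 108 0 0' |grep -E 'pos|ce:'
python3 -m handwheel '0 0 .7 0 0; 0 0 1.4 0 0; 0 0 2.1 0 0; 0 0 2.8 0 0; 0 0 3.5 0 0; 0 0 4.2 0 0; 0 0 4.9 0 0; 0 0 5.5 0 0; 0 0 6.1 0 0; 0 0 6.7 0 0;0 0 7.3 0 0; 0 0 7.9 0 0; 0 0 8.5 0 0; 0 0 9.1 0 0; 0 0 10 0 0; 0 0 11 0 0; 0 0 11 0 0' |grep -E 'pos|ce:'
python3 - <<'E'
from h import *
for i in range(1):
    s=manip.sense();print(s['time'],s['wrist_force'],s['torque'])
for c in('wrist','scene'):snap(c,c[0]+'7.png')
a=cv2.imread('pics/w7.png');d=cv2.imread('pics/s7.png')
cv2.imwrite('pics/c7.png',np.hstack([cv2.resize(a[60:260,220:420],(400,400),interpolation=2),cv2.resize(d[130:230,240:340],(400,400),interpolation=2)]))
E
```

```text
eef_pos: [498.1, -264.0, 202.1]
wrist_force: [-0.2, -0.6, -6.2]
grasp_force: 88.0
eef_pos: [498.1, -264.0, 191.0]
wrist_force: [-0.3, -0.6, -1.4]
grasp_force: 88.6
25.8 [-0.27717232 -0.61801772 -1.36780865] [-0.06324589 -0.03346527 -0.03865698]
```

View pics/c7.png

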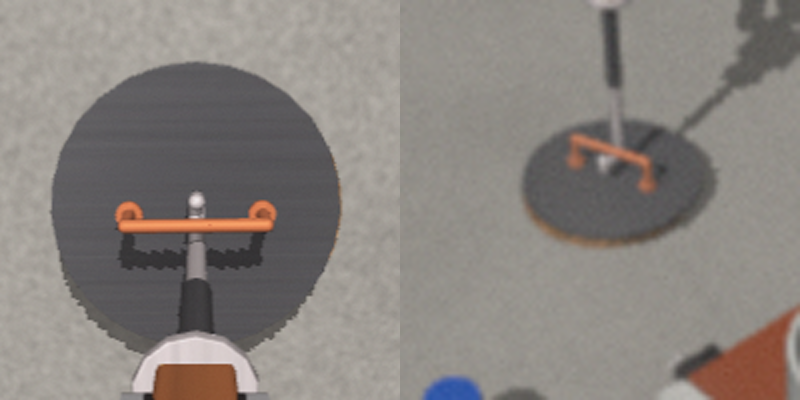

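The lid sits flat in the dish. The scene inset shows it level with an even thin cork edge, the load is off the hook, and the bar is at (195,225). Unhooking.

```bash

python3 -m handwheel '0 0 2 0 0; 0 0 4 0 0; 0 0 6 0 0; 0 0 7 0 0; 0 0 7 0 0; -4 0 7 0 0; -8 0 7 0 0; -12 0 7 0 0; -16 0 7 0 0; -20 0 7 0 0; -25 0 7 0 0; -30 0 7 0 0; -36 0 7 0 0; -40 0 7 0 0; -40 0 7 0 0' |grep -E 'pos|ce:'
python3 -m handwheel '0 0 -10 0 0; 0 0 -30 0 0; 0 0 -60 0 0; 0 0 -100 0 0; 0 0 -140 0 0; 0 0 -156 0 0; 0 0 -156 0 0; 0 0 -156 0 0'
python3 - <<'E'
from h import *
for c in('wrist','scene'):snap(c,c[0]+'8.png')
a=cv2.imread('pics/w8.png');d=cv2.imread('pics/s8.png')
cv2.imwrite('pics/c8.png',np.hstack([cv2.resize(a,(480,300)),cv2.resize(d[130:230,240:340],(300,300),interpolation=2)]))
print(manip.sense()['time'])
E
```

```text
eef_pos: [459.1, -274.0, 184.2]
wrist_force: [0.1, -0.2, -1.4]
grasp_force: 88.6
time: 28.78
eef_pos: [458.8, -273.5, 338.5]
eef_rot: [0.992, 0.125, -0.001, -0.001]
wrist_force: [-0.2, 0.3, -1.5]
grip_width: 0.221
grasp_force: 88.7
28.875
```

View pics/c8.png

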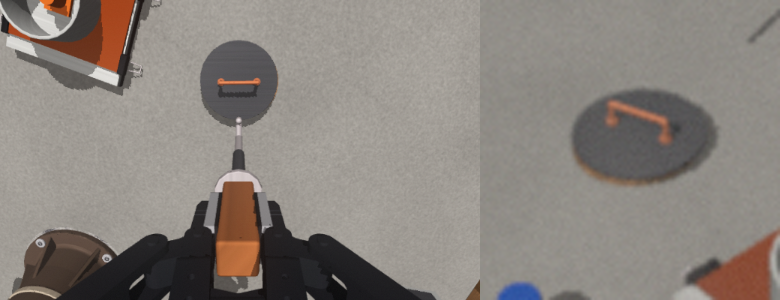

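Unhooked. The lid sits flat and the loop is free; the pot stays on the bed. Returning the lifter to its stand.

```bash

python3 -m handwheel '3.6 -16 0 0 0; 12 -54 0 .02 0; 21.6 -97 0 .04 0; 32.4 -145 0 .06 0; 43.2 -193 0 .09 0; 54 -242 0 .12 0; 64.8 -290 0 .15 0; 75.6 -338 0 .18 0; 86.4 -387 0 .21 0; 97.2 -435 0 .24 0; 106.8 -478 0 .26 0; 114 -510 0 .276 0; 118.2 -529 0 .276 0; 120 -537.3 0 .276 0; 120 -537.3 0 .276 0; 120 -537.3 0 .276 0; 120 -537.3 0 .276 0'
python3 - <<'E'
from h import *
snap('wrist','w9.png');a=cv2.imread('pics/w9.png');cv2.imwrite('pics/w9z.png',cv2.resize(a[0:240,230:410],(450,600),interpolation=2))
E
```

```text
time: 31.0
eef_pos: [442.7, 275.6, 340.3]
eef_rot: [1.0, -0.013, 0.0, -0.0]
wrist_force: [-0.2, 0.6, -1.9]
grip_width: 0.22
grasp_force: 88.8
```

View pics/w9z.png

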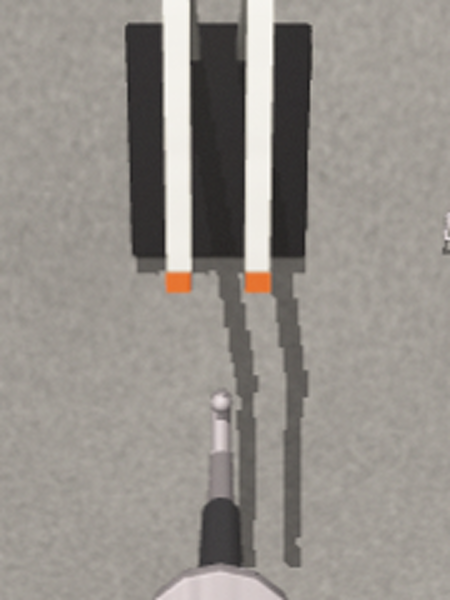

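The wrist view shows the hook at (221,400), in line with the gap between the stops at (178,281) and (257,281). Going in along the exit path.

```bash

python3 -m handwheel '0 0 30 0 0; 0 0 70 0 0; 0 0 105 0 0; 0 0 120 0 0; 0 0 120 0 0; 15 0 120 0 0; 30 0 120 0 0; 45 0 120 0 0; 60 0 120 0 0; 75 0 120 0 0; 85 0 120 0 0; 85 0 120 0 0; 85 0 120 0 0' |grep -E 'pos|ce:'
python3 -m handwheel '0 0 5 0 0; 0 0 10 0 0; 0 0 14 0 0; 0 0 15 0 0; 0 0 16 0 0; 0 0 16.6 0 0; 0 0 16.6 0 0' |grep -E 'pos|ce:'
python3 -c "
from h import *
s=manip.sense();print(s['wrist_force'],s['torque'])"
```

```text
eef_pos: [527.3, 274.1, 220.0]
wrist_force: [-0.6, 0.6, -1.8]
grasp_force: 88.6
eef_pos: [527.7, 274.3, 204.0]
wrist_force: [-2.4, -0.9, 2.6]
grasp_force: 89.3
[-2.36761669 -0.85203207  2.56009499] [-0.13947692  0.67072147 -0.01274817]
```

```bash

python3 -m handwheel '0 0 0 0 1; 0 0 0 0 1; 0 0 0 0 1; 0 0 0 0 1; 0 0 0 0 1; 0 0 -10 0 1; 0 0 -30 0 1; 0 0 -60 0 1; 0 0 -100 0 1; 0 0 -138 0 1; 0 0 -138 0 1; 0 0 -138 0 1; 0 0 -138 0 1'
python3 - <<'E'
from h import *
for c in('wrist','scene'):snap(c,c[0]+'10.png')
a=cv2.imread('pics/w10.png');d=cv2.imread('pics/s10.png')
cv2.imwrite('pics/c10.png',np.hstack([cv2.resize(a[0:240,270:370],(250,600),interpolation=2),cv2.resize(d[110:350,240:460],(550,600),interpolation=2)]))
E
```

```text
time: 35.17
eef_pos: [527.2, 274.0, 340.7]
eef_rot: [1.0, -0.013, -0.001, 0.0]
wrist_force: [0.2, -0.0, -0.3]
grip_width: 0.999
grasp_force: 0.0
```

View pics/c10.png

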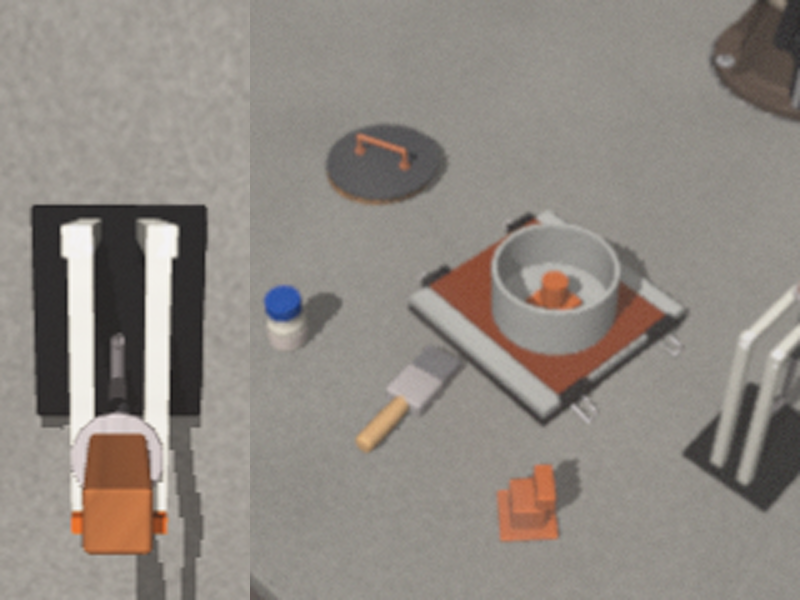

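The lifter hangs home in its stand, with its grip at (118,500). The lid is flat in the dish at (385,160), the pot is on the bed, and the bystanders are undisturbed.

```bash
python3 -c "
from rig import manip;print(manip.job_done())"
```

```text
the job is handed in; nothing more can be done
None
```

I've handed the job in after about 35 s of the 72 s allowed: the lid sits flat in the cork dish, the lifter hangs back in its stand, and the pot and other things are where they were; contact with the lid peaked at about 8 N at the hook's first touch.

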